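# Open the battery bay of the shop's portable record player

### The arm

A 6-joint arm with a two-finger parallel gripper is mounted at the origin on the work surface. World frame = base frame: x ahead of the robot, y to its left, z up, the work surface at z = 0. Lengths are in m, angles in degrees, forces in N, time in s.
With the tool pointing down it reaches from about 0.375 to 0.9 m from the base axis. Payload 3.1 kg.
Tool frame: the origin (TCP) lies at the very end of the fingers, on their centre line; the grasp point (between the pads) lies 19 mm behind it; z points along the fingers, y is the direction in which the jaws open and shut (so a half turn about z gives the same grasp; the last joint's range is limited). The gripper opens to 87 mm and grips with 3 to 60 N. Pads are 19 mm wide; open, the fingers measure 117 mm over their backs; the gripper's body (75 mm by 190 mm) begins 51 mm behind the grasp point.
Start: joints at [-10.227, 30.224, 82.088, -0, 67.689, -10.227], TCP at [0.625, 0, 0.195] pointing down, gripper open.
Joint ranges: [-176.69, 176.69], [-43.24, 126.21], [12.49, 139.97], [-82, 262], [0, 151.66], [-163.58, 163.58]. Speed limits (degrees/s): [159.86, 159.86, 180, 180, 180, 180].

### API

Orientations are given as a 3x3 rotation matrix whose columns are the frame's x, y, z axes.
In Python, from rig import readout, capture, camera_model, bot, spot_in, regions_of gives the robot as it stands.
- The arm moves only by the tool send_rows, never from a script. Its argument "moves" is a list that holds one entry, the list of rows, each a list of 7 numbers: the turn, a rotation vector about the tool's x, y, z in degrees, then the shift along the tool's x, y, z in cm, then the opening, from -1 (shut) to 1 (fully open). A call has exactly 5 rows; each row shifts and turns the commanded pose from where the row before left it, along the tool's axes as they then stand; what a row does not reach is not made up. A row lasts 1/10 s, in which the tool goes at most 50 mm and 8.59 degrees, less where a joint would pass 70% of its speed; a pose out of reach is approached as far as the arm can. A call with a gripper value outside its range is refused whole. The fingers move at their own pace and stop on an object; the grip force is fixed at half the most. Time passes only in rows, so rows that do not move let the fingers close, or fill a call up. It gives the time, the measured TCP pose, the force and the opening at its end, in the units of the state.
- readout.read_state(): the state, without advancing time (a new reading comes with each control period).
- capture(name): name is "scene" or "side" or "wrist"; returns the picture (420x560x3 uint8, blue, green, red); there is no depth.
- camera_model(name): a dict with "camera_matrix" (3x3 intrinsics, pixels), "pose" (4x4, takes a point from camera to world coordinates). Camera axes: x right, y up, looking along -z (the intrinsics and any distortion apply to the point x, -y, -z); pixel columns grow to the right and rows downward; lengths in m; the calibration is good to about 2 mm. The wrist camera is an equidistant fisheye: a pixel r from the principal point sees the ray r / f radians off the axis. A picture is of the moment at which its call begins: read the wrist's pose just before it. camera_model takes no time and is no camera call; for the wrist camera it gives the pose at the moment of the call.
- bot.hand_in(): hands the job in, once; it reports no verdict.
Trained networks look in the newest picture that a camera, given by its name, has taken for a name from the list of things; names that differ only in an ending like _2 or _b are one class to them, and where a whole thing is asked for, a point or a joint stands for the part that bears it (a point fixed in the world has none). Each returns a list of dicts, best first, with "p" (0 to 1); they miss things now and then, are a little off and sometimes report something else, mostly with a low value. They report only what shows in the picture. A call takes as long as a camera call. They do not tell look-alikes from the thing itself.
- spot_in(camera, thing): "location" ([x, y, z] in m, in world coordinates, good to about 4 mm: the middle of the surface that is visible of it).
- regions_of(camera, thing): "mask" (420x560 bool, what is visible of it).
The state is a dict: "time_s": time; "joint_positions": joint angles; "qvel": joint speeds; "tau": joint torques, N m; "position": TCP position; "tcp_rot": TCP orientation; "force": force on the tool from outside, world axes, zero at the start; "moment": the same for the moment, N m; "opening": opening from 0.0 (shut) to 1.0 (fully open).
Only numpy, scipy, OpenCV 4.12 (cv2) and the standard library are available. Lean on these libraries where they do the work, as an engineer would, in place of code of your own. Each camera call takes 0.05 s, during which the arm holds its last target. There are 200 camera calls.

### The job

The portable record player lies upside down on the counter so that its batteries can be changed. With the fingertips press the orange snap tab fully in, then push the released white battery cover along its rails, over the tab and right off its seat, until the whole battery bay is uncovered and the cover lies flat on the player's underside. Do not lift the cover or let it fall off the player, and leave the loose batteries, the metal adaptor and the mug where they stand.

Things in the scene. Friction and masses are not known exactly. Their poses are not given: they have to be found in the camera images.
- player: Blue portable record player, upside down, fixed; 260 (own x) by 340 mm (own y). Origin: centre of its foot on the counter, z up. Its grey flat underside, on top, is at z = 110 mm; rubber feet (radius 10, 8 mm tall) at x +-115, y +-155 mm. The cover leaves its seat only along the player's +y, past y = -30 mm; from there the underside is flat and clear along the middle to y = 170 mm.
- cover: White battery cover, loose, about 80 g: plate 90 (own x) by 80 (own y) by 6 mm; origin at the centre of its underside, axes as the player's. Blue push ridge across its middle: 50 mm along x, y -4..4 mm, top 20 mm above the plate's underside. Starts at x 0, y -72, z 113 mm in the player's frame; off its seat beyond y = +10 mm. Tab in, about 1 N on the ridge slides it. Tab out, the tab blocks its +y edge.
- bay (a point): Centre of the cover's black seat: x 0, y -72, z 113 mm in the player's frame, 3 mm above the underside. The seat spans y -112..-30 mm round the bay opening (x -36..36, y -104..-40, 43 mm deep). Rear stop behind the cover, top at z 118 mm; side rails at x +-46 mm with lips over the cover's edges (inner edge x +-41, top z 123.5 mm).
- tab (a joint): How far the orange snap tab is pressed in, m: 0 fully out (top 9 mm above the underside, level with the cover's top), 0.008 fully in at its stop (top 1 mm above the underside). It moves straight down under about 4 N and stays where it is left; from about 0.0065 on the cover passes over it. It may start up to 0.001 in.
- tab_press (a point): Point on the top face of the orange tab where to press; the tab is 24 mm (player's x) by 40 mm (player's y). When out this point is at x = 0, y = 0, z = 119 mm in the player's frame, 32 mm beyond the seated cover's +y edge (leave that gap: the finger must not land on the cover); the tab spans y -28..12 mm.
- cell_a: Loose upright battery, green and brass, 26 mm diameter, 50 mm tall, origin at the centre of its foot; stands on the player's underside beside the rails. Bystander.
- cell_b: Another battery just like cell_a, also upright on the player's underside. Bystander.
- adaptor: Loose aluminium adaptor disc, 38 mm diameter, 13 mm tall, origin at the centre of its foot; lies on the player's underside beside the rails. Bystander.
- mug: Blue mug on the counter beside the player, 80 mm diameter, 90 mm tall, origin at the centre of its foot. Bystander.
There are look-alikes about, which are no part of the job. What is meant by the cover is not black, green or turquoise, and is the smaller of those in its own colour.

How it is judged:
By the outcome, as a careful person would: the job done as asked, in the order asked, and still so for the second after the job is handed in, with the robot touching nothing.
It also fails if it takes over 35 s, if anything falls off the work surface, if the arm or the gripper's body presses on something with over 40 N, if the wrist force passes 120 N, or if a joint passes its speed limit or range.

## Working session

There is one attempt and no reset: what is moved stays moved. The work goes in short steps, Python scripts to look and compute and a tool call to move; the robot and the scene stay as the last step left them, time stands still between calls to the robot, and variables do not carry over. Pictures are saved under pics/ and viewed, about 8 in all and at most 12, crops included, and the job is handed in when it is done.

Besides the shell and the picture viewer there is one more tool, called after ">>>" by a JSON object that holds its "name" and its "arguments", one argument or row to a line. send_rows: Moves the arm, as the interface text tells. Its arguments: {"type":"object","properties":{"moves":{"type":"array","items":{"type":"array","items":{"type":"array","items":{"type":"number"}}}}},"required":["moves"]}

```bash
ls; mkdir -p pics; python3 - <<'E'
from rig import readout, capture, camera_model, bot, spot_in, regions_of
import cv2,numpy as np
s=readout.read_state();print(s['time_s'],s['position'],s['force'],s['opening'])
a=capture('scene');b=capture('side')
cv2.imwrite('pics/a.png',a);cv2.imwrite('pics/b.png',b)
for c in ['scene','side']:
  print(c,camera_model(c))
  for t in ['cover','tab','player','cell_a','adaptor','mug']:
    print(t,[(round(d['p'],2),np.round(d['location'],3).tolist()) for d in spot_in(c,t)])
E
```

```text
pics
0.0 [6.24209035e-01 1.83880134e-04 1.93884151e-01] [0.33962294 0.31046156 0.52938493] 1.0013286760907936
scene {'camera_matrix': array([[482.22612403,   0.        , 287.44894236],
       [  0.        , 482.22612403, 206.91015143],
       [  0.        ,   0.        ,   1.        ]]), 'pose': array([[-0.18573643, -0.80892365,  0.55780328,  1.13507978],
       [ 0.98256535, -0.15764151,  0.09856206, -0.02127033],
       [ 0.00820377,  0.56638474,  0.82410013,  1.00465051],
       [ 0.        ,  0.        ,  0.        ,  1.        ]])}
cover [(0.93, [0.767, -0.381, 0.005]), (0.92, [0.549, -0.093, 0.118]), (0.75, [0.287, -0.249, 0.015]), (0.6, [0.321, 0.24, 0.008]), (0.56, [0.474, -0.32, 0.008])]
tab []
player [(0.91, [0.629, -0.026, 0.108])]
cell_a [(0.7, [0.691, 0.036, 0.151]), (0.48, [0.471, -0.066, 0.145])]
adaptor [(0.7, [0.653, -0.079, 0.118])]
mug [(0.65, [0.599, -0.491, 0.055])]
side {'camera_matrix': array([[480.94964293,   0.        , 283.05108879],
       [  0.        , 480.94964293, 210.51710198],
       [  0.        ,   0.        ,   1.        ]]), 'pose': array([[ 0.78025699,  0.29644835, -0.55074259, -0.07771216],
       [-0.62528968,  0.39020852, -0.67583292, -0.87823275],
       [ 0.01455489,  0.87169702,  0.48982902,  0.64912302],
       [ 0.        ,  0.        ,  0.        ,  1.        ]])}
cover [(0.88, [0.549, -0.108, 0.116]), (0.69, [0.461, -0.329, 0.007]), (0.68, [0.274, -0.259, 0.013]), (0.63, [0.308, 0.227, 0.004]), (0.61, [0.765, -0.386, 0.007])]
tab [(0.61, [0.567, -0.037, 0.115])]
player [(0.64, [0.524, -0.15, 0.108])]
cell_a [(0.7, [0.677, 0.022, 0.14]), (0.53, [0.453, -0.076, 0.14])]
adaptor [(0.62, [0.644, -0.094, 0.116])]
mug [(0.95, [0.58, -0.498, 0.061])]
```

View pics/a.png

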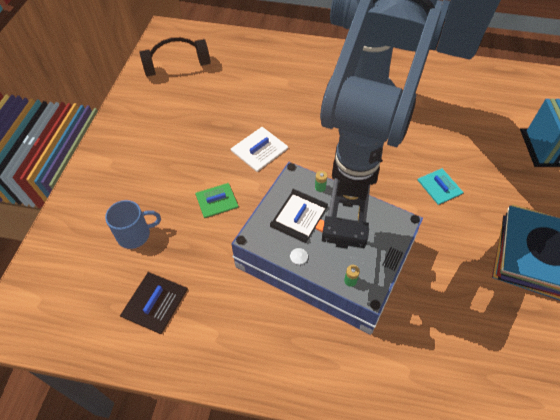

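View pics/b.png

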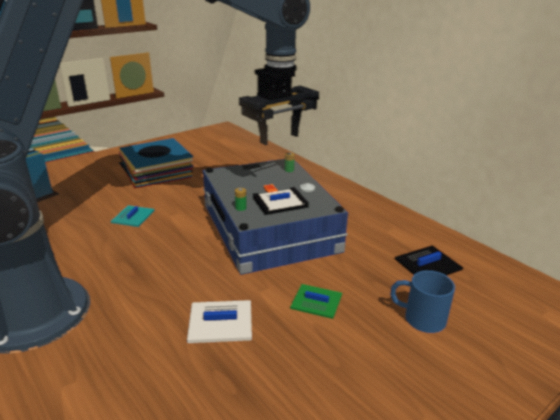

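The candidates for the cover in the scene view are:
- white with blue ridge on the player (300,215)
- larger white on the counter (260,148)
- green (217,200)
- turquoise (440,186)
- black (154,302)

I choose the smaller white one, on the player in its black seat. Next I fit the player pose from its rubber feet in both views.

```bash
cat > h.py <<'E'
import numpy as np,cv2
from scipy.optimize import least_squares
def proj(cm,P):
    P=np.atleast_2d(P);T=np.linalg.inv(cm['pose']);p=P@T[:3,:3].T+T[:3,3]
    p=p*[1,-1,-1];K=cm['camera_matrix'];q=p@K.T;return q[:,:2]/q[:,2:]
def pw(v,P):
    c,s=np.cos(v[2]),np.sin(v[2]);P=np.atleast_2d(P)
    return np.c_[v[0]+c*P[:,0]-s*P[:,1],v[1]+s*P[:,0]+c*P[:,1],P[:,2]]
def darkc(im,p,r=7):
    x,y=np.round(p).astype(int);w=im[y-r:y+r+1,x-r:x+r+1].max(2).astype(float)
    m=w<45
    ys,xs=np.nonzero(m);return np.array([x-r+xs.mean(),y-r+ys.mean()]),m.sum()
E
python3 - <<'E'
from h import *
from rig import camera_model
a=cv2.imread('pics/a.png');b=cv2.imread('pics/b.png')
S,D=camera_model('scene'),camera_model('side')
# player frame: feet
F={'-x-y':(-.115,-.155),'-x+y':(-.115,.155),'+x-y':(.115,-.155),'+x+y':(.115,.155)}
z=.114
obs=[]
for im,cm,L in[(a,S,{'-x-y':(291,167),'+x-y':(240,241),'-x+y':(414,218),'+x+y':(375,304)}),(b,D,{'-x-y':(243,227),'+x-y':(340,210),'-x+y':(209,171)})]:
  for k,p in L.items():
    c,n=darkc(im,p);print(k,p,c.round(1),n);obs.append((cm,F[k],c))
def res(v): return np.concatenate([(proj(cm,pw(v[:3],[*f,v[3]]))[0]-c) for cm,f,c in obs])
r=least_squares(res,[.57,-.03,-.25,z],loss='soft_l1');print(r.x,np.degrees(r.x[2]),r.fun.reshape(-1,2).round(1).tolist())
v=r.x[:3];np.save('v.npy',v)
for n,P in [('tab',(0,0,.119)),('ridge',(0,-.072,.133)),('cend',(0,.08,.113))]:print(n,pw(v,P))
q=[(-.045,-.112,.119),(.045,-.112,.119),(.045,-.032,.119),(-.045,-.032,.119)]
t=[(-.012,-.028,.119),(.012,-.028,.119),(.012,.012,.119),(-.012,.012,.119)]
o=[]
for im,cm in((a,S),(b,D)):
  c0=proj(cm,pw(v,(0,-.05,.119)))[0].astype(int);x0,y0=c0-[65,65]
  w=cv2.resize(im[y0:y0+130,x0:x0+130],None,fx=3,fy=3,interpolation=cv2.INTER_CUBIC)
  for g,col in((q,(0,0,255)),(t,(0,255,0))):
    cv2.polylines(w,[((proj(cm,pw(v,g))-[x0,y0]+.5)*3).astype(int)],True,col,1)
  o.append(w)
cv2.imwrite('pics/c.png',np.hstack(o))
E
```

```text
-x-y (291, 167) [nan nan] 0
+x-y (240, 241) [nan nan] 0
-x+y (414, 218) [414.7 219.7] 16
+x+y (375, 304) [374.8 304.3] 65
-x-y (243, 227) [243.1 226.4] 37
+x-y (340, 210) [338.8 209. ] 27
-x+y (209, 171) [209.  169.5] 24h.py:12: RuntimeWarning: Mean of empty slice.
  ys,xs=np.nonzero(m);return np.array([x-r+xs.mean(),y-r+ys.mean()]),m.sum()
  ret = ret.dtype.type(ret / rcount)
Traceback (most recent call last):
ValueError: Residuals are not finite in the initial point.
```

```bash
sed -i 's/m=w<45/m=w<(w.min()+np.median(w))\/2/' h.py; cat > fit.py <<'E'
from h import *
from rig import camera_model
a=cv2.imread('pics/a.png');b=cv2.imread('pics/b.png')
S,D=camera_model('scene'),camera_model('side')
F={'-x-y':(-.115,-.155),'-x+y':(-.115,.155),'+x-y':(.115,-.155),'+x+y':(.115,.155)}
obs=[]
for im,cm,L in[(a,S,{'-x-y':(291,167),'+x-y':(240,241),'-x+y':(414,218),'+x+y':(375,304)}),(b,D,{'-x-y':(243,227),'+x-y':(340,210),'-x+y':(209,171)})]:
  for k,p in L.items():
    c,n=darkc(im,p);print(k,p,c.round(1),n);obs.append((cm,F[k],c))
def res(v): return np.concatenate([(proj(cm,pw(v[:3],[*f,v[3]]))[0]-c) for cm,f,c in obs])
r=least_squares(res,[.57,-.03,-.25,.114],loss='soft_l1');print(r.x,np.degrees(r.x[2]),r.fun.reshape(-1,2).round(1).tolist())
v=r.x[:3];np.save('v.npy',v)
for n,P in [('tab',(0,0,.119)),('ridge',(0,-.072,.133)),('cend',(0,.08,.113))]:print(n,pw(v,P))
q=[(-.045,-.112,.119),(.045,-.112,.119),(.045,-.032,.119),(-.045,-.032,.119)]
t=[(-.012,-.028,.119),(.012,-.028,.119),(.012,.012,.119),(-.012,.012,.119)]
o=[]
for im,cm in((a,S),(b,D)):
  c0=proj(cm,pw(v,(0,-.05,.119)))[0].astype(int);x0,y0=c0-[65,65]
  w=cv2.resize(im[y0:y0+130,x0:x0+130],None,fx=3,fy=3,interpolation=cv2.INTER_CUBIC)
  for g,col in((q,(0,0,255)),(t,(0,255,0))):
    cv2.polylines(w,[((proj(cm,pw(v,g))-[x0,y0]+.5)*3).astype(int)],True,col,1)
  o.append(w)
cv2.imwrite('pics/c.png',np.hstack(o))
E
python3 fit.py
```

```text
-x-y (291, 167) [291.1 166.9] 54
+x-y (240, 241) [240.7 239.9] 66
-x+y (414, 218) [414.6 218.9] 63
+x+y (375, 304) [375.  304.4] 76
-x-y (243, 227) [243.2 226.4] 45
+x-y (340, 210) [338.6 208.9] 39
-x+y (209, 171) [208.7 169.6] 30
[ 0.57082965 -0.02752482 -0.30683861  0.11188198] -17.580557247011715 [[0.3, -0.3], [0.3, -0.2], [0.3, -0.2], [0.2, -0.0], [0.2, 0.2], [0.7, 0.2], [0.6, 0.3]]
tab [[ 0.57082965 -0.02752482  0.119     ]]
ridge [[ 0.54908231 -0.09616193  0.133     ]]
cend [[0.59499337 0.04873864 0.113     ]]
```

View pics/c.png

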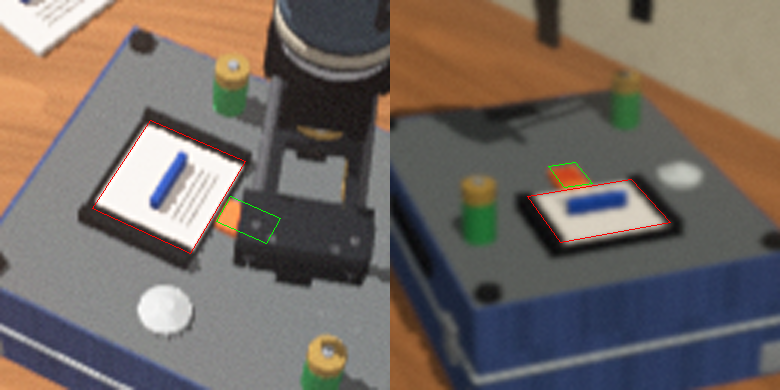

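Crop: the fitted outlines sit on the white cover and the orange tab in both views, so this is the right cover and the pose is good to about 2 mm. The feet triangulated to z ≈ 0.112 (text 0.110–0.118). Now the first approach: shut fingers above the tab.

```bash
cat > rel.py <<'E'
import sys
from h import *
from scipy.spatial.transform import Rotation as R
from rig import readout
s=readout.read_state();v=np.load('v.npy');T=np.array(s['tcp_rot']);p=np.array(s['position'])
c,n=np.cos(v[2]),np.sin(v[2]);M=np.array([[c,-n,0],[n,c,0],[0,0,1]])
print('t',round(s['time_s'],2),'player-frame tcp mm',(M.T@(p-[v[0],v[1],0])*1000).round(1),'force',(M.T@np.array(s['force'])).round(1),'open',round(s['opening'],2))
# goal: tool y along +-player x, pointing down
best=min(([M@np.array([[0,g,0],[g,0,0],[0,0,-1]]) for g in(1,-1)]),key=lambda G:R.from_matrix(T.T@G).magnitude())
print('turn deg (tool)',R.from_matrix(T.T@best).as_rotvec(degrees=True).round(2))
if len(sys.argv)>3:
  g=pw(v,np.array([float(x) for x in sys.argv[1:4]])/1000)[0]
  print('shift before turn cm',(T.T@(g-p)*100).round(2),'; in goal axes',(best.T@(g-p)*100).round(2), 'joints',np.round(s['joint_positions'],1))
E
python3 rel.py 0 0 135; python3 -c "
from rig import readout;print(readout.read_state()['tcp_rot'])"
```

```text
t 0.7 player-frame tcp mm [ 43.3  42.6 194.9] force [-0.6 -0.7  1.7] open 1.0
turn deg (tool) [ 0.    0.   17.58]
shift before turn cm [-2.76 -5.41  5.99] ; in goal axes [-4.26 -4.33  5.99] joints [-10.2  30.2  82.1  -0.   67.7 -10.2]
[[-1.24905496e-05  1.00000000e+00  2.56879230e-05]
 [ 1.00000000e+00  1.24908828e-05 -1.29722124e-05]
 [-1.29725333e-05  2.56877610e-05 -1.00000000e+00]]
```

>>> {"name": "send_rows", "arguments": {
  "moves": [
    [[0,0,6,0,0,1,-1],[0,0,6,0,0,1,-1],[0,0,5.58,0,0,1,-1],[0,0,0,-2.1,-2.1,1,-1],[0,0,0,-2.1,-2.2,1,-1]]
  ]
}}

```text
time_s: 1.2
position: [0.5713, -0.0271, 0.1444]
tcp_rot: [[0.301, 0.954, 0.001], [0.954, -0.301, -0.0], [-0.0, 0.001, -1.0]]
force: [0.2, 0.4, -0.5]
opening: 0.629
```

```bash
python3 rel.py 0 -2 125; python3 - <<'E'
from rig import capture
import cv2
w=capture('side');cv2.imwrite('pics/d.png',cv2.resize(w[110:270,180:360],None,fx=3,fy=3,interpolation=cv2.INTER_CUBIC))
E
```

```text
t 1.2 player-frame tcp mm [  0.4   0.5 144.4] force [ 0.1  0.4 -0.5] open 0.63
turn deg (tool) [0.06 0.   0.07]
shift before turn cm [-0.25 -0.04  1.94] ; in goal axes [-0.25 -0.04  1.94] joints [-13.9  29.8  92.8  -0.   57.4   3.6]
```

View pics/d.png

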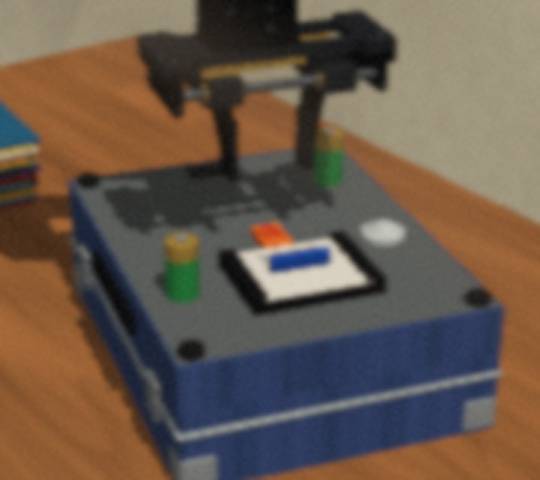

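The half-shut fingers stand above and behind the tab (tab at about 270,235 in the crop), clear of the cells. I finish closing and come down to just above the tab.

>>> {"name": "send_rows", "arguments": {
  "moves": [
    [[0,0,0,0,0,0,-1],[0,0,0,0,0,0,-1],[0,0,0,-0.1,0,0,-1],[0,0,0,0,0,0,-1],[0,0,0,0,0,0,-1]]
  ]
}}

```text
time_s: 1.75
position: [0.5718, -0.0278, 0.1451]
tcp_rot: [[0.302, 0.953, 0.001], [0.953, -0.302, -0.0], [0.0, 0.001, -1.0]]
force: [-0.2, 0.2, -0.0]
opening: 0.122
```

>>> {"name": "send_rows", "arguments": {
  "moves": [
    [[0,0,0,0,0,0.5,-1],[0,0,0,0,0,0.6,-1],[0,0,0,0,0,0.6,-1],[0,0,0,0,0,0.2,-1],[0,0,0,0,0,0,-1]]
  ]
}}

```text
time_s: 2.25
position: [0.5705, -0.0279, 0.1251]
tcp_rot: [[0.302, 0.953, -0.001], [0.953, -0.302, 0.0], [-0.0, -0.001, -1.0]]
force: [-0.0, 1.0, 0.4]
opening: 0.006
```

```bash
python3 rel.py 0 0 111; python3 - <<'E'
from rig import capture
import cv2,numpy as np
w=capture('side');u=capture('scene');cv2.imwrite('pics/e.png',np.hstack([cv2.resize(x,None,fx=3,fy=3,interpolation=cv2.INTER_CUBIC) for x in(w[130:260,200:330],u[160:290,260:390])]))
E
```

```text
t 2.25 player-frame tcp mm [ -0.2  -0.4 125.1] force [-0.3  0.9  0.4] open 0.01
turn deg (tool) [-0.08  0.   -0.  ]
shift before turn cm [0.04 0.02 1.41] ; in goal axes [0.04 0.02 1.41] joints [-14.   31.3  93.7   0.   55.1   3.6]
```

View pics/e.png

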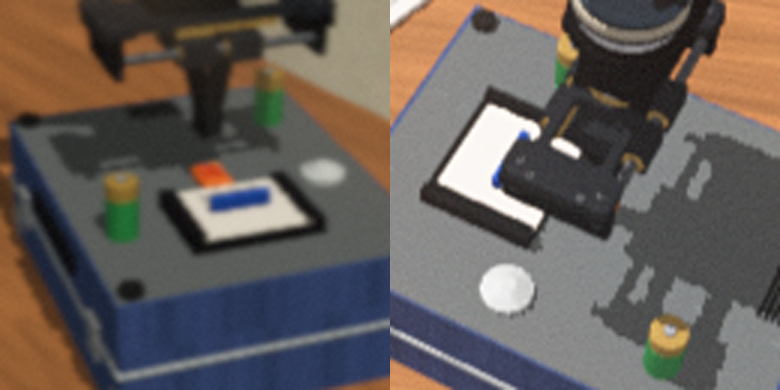

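```bash
python3 - <<'E'
from h import *
from rig import camera_model,readout,capture,spot_in
v=np.load('v.npy');D=camera_model('side');S=camera_model('scene')
p=readout.read_state()['position']
f=lambda q:((q-[200,130])*3).round(0).tolist()
print('tcp',f(proj(D,p)));
for y in(-28,0,12):
  for z in(110,119):print(y,z,f(proj(D,pw(v,(0,y/1e3,z/1e3)))))
im=capture('side');print([(d['p'],d['location']) for d in spot_in('side','tab')],pw(v,(0,-.008,.119)))
hsv=cv2.cvtColor(im,cv2.COLOR_BGR2HSV);m=cv2.inRange(hsv,(2,150,120),(15,255,255));m[:, :255]=0;m[:,285:]=0;m[:165]=0;m[200:]=0
ys,xs=np.nonzero(m);print((xs.min(),xs.max(),ys.min(),ys.max()),f(np.array([xs.mean(),ys.mean()])))
E
```

```text
tcp [[209.0, 159.0]]
-28 110 [[220.0, 191.0]]
-28 119 [[220.0, 181.0]]
0 110 [[208.0, 176.0]]
0 119 [[208.0, 166.0]]
12 110 [[204.0, 170.0]]
12 119 [[204.0, 160.0]]
[] [[ 0.56841328 -0.03515116  0.119     ]]
(np.int64(264), np.int64(276), np.int64(184), np.int64(191)) [209.0, 173.0]
```

>>> {"name": "send_rows", "arguments": {
  "moves": [
    [[0,0,0,0,0,0.2,-1],[0,0,0,0,0,0.2,-1],[0,0,0,0,0,0.2,-1],[0,0,0,0,0,0.1,-1],[0,0,0,0,0,0,-1]]
  ]
}}

```text
time_s: 2.95
position: [0.5708, -0.028, 0.1186]
tcp_rot: [[0.302, 0.953, -0.001], [0.953, -0.302, 0.0], [-0.0, -0.0, -1.0]]
force: [0.1, -0.3, 1.0]
opening: 0.007
```

```bash
python3 rel.py 0 0 111; python3 - <<'E'
from rig import capture
import cv2,numpy as np
w=capture('side');w=cv2.resize(w[140:215,225:310],None,fx=8,fy=8,interpolation=cv2.INTER_CUBIC);cv2.imwrite('pics/f.png',cv2.convertScaleAbs(w,alpha=1.6))
E
```

```text
t 2.95 player-frame tcp mm [ 1.000e-01 -4.000e-01  1.186e+02] force [ 0.2 -0.3  1. ] open 0.01
turn deg (tool) [-0.03  0.01  0.  ]
shift before turn cm [ 0.04 -0.01  0.76] ; in goal axes [ 0.04 -0.01  0.76] joints [-14.   31.8  94.   -0.   54.2   3.6]
```

View pics/f.png

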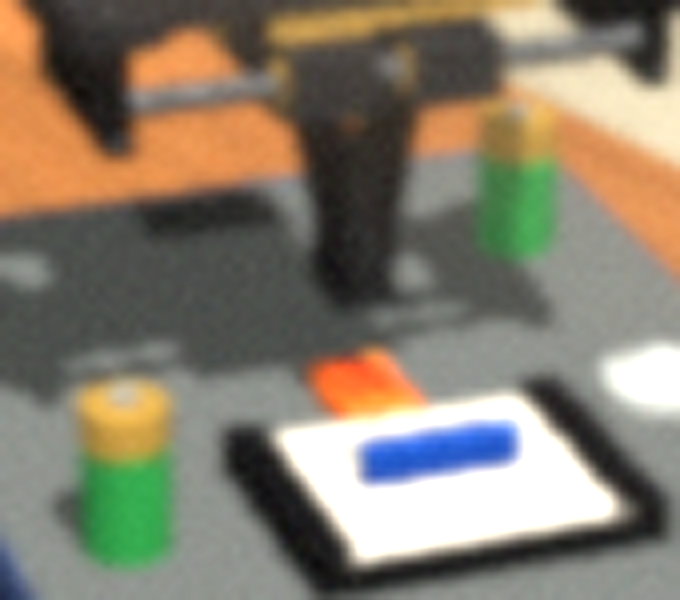

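The fingertips (crop 355,300) appear about 7 px above where the TCP should project, and the tab is still fully visible. I check the tool offset against the start pictures and the wrist view.

```bash
python3 - <<'E'
from h import *
from rig import camera_model,readout,capture
D=camera_model('side');S=camera_model('scene')
print('start tips side (obs 265,142 / 296,135):',proj(D,[[.624-.051,0,.194],[.624+.051,0,.194],[.624-.051,0,.212],[.624+.051,0,.212]]).round(1).tolist())
W=camera_model('wrist');s=readout.read_state();im=capture('wrist')
print(W['camera_matrix'].round(1).tolist(),W['pose'].round(3).tolist())
v=np.load('v.npy');T=np.linalg.inv(W['pose']);K=W['camera_matrix']
def fish(P):
  p=(np.atleast_2d(P)@T[:3,:3].T+T[:3,3])*[1,-1,-1];rr=np.hypot(p[:,0],p[:,1]);th=np.arctan2(rr,p[:,2]);return p[:,:2]/rr[:,None]*th[:,None]*K[0,0]+K[:2,2]
print('tcp',fish(s['position']))
k=2 if max(im.shape)<600 else 1
out=im.copy()
for g,col in(([(-.045,-.112,.119),(.045,-.112,.119),(.045,-.032,.119),(-.045,-.032,.119)],(0,0,255)),([(-.012,-.028,.119),(.012,-.028,.119),(.012,.012,.119),(-.012,.012,.119)],(0,255,0))):
  cv2.polylines(out,[fish(pw(v,g)).round().astype(int)],True,col,1)
cv2.circle(out,tuple(fish(s['position'])[0].round().astype(int)),4,(255,0,255),1)
cv2.imwrite('pics/g.png',cv2.resize(out,(800,600)))
E
```

```text
start tips side (obs 265,142 / 296,135): [[263.4, 153.7], [295.4, 144.4], [263.3, 146.8], [295.6, 137.8]]
[[325.2, 0.0, 277.7], [0.0, 325.2, 205.3], [0.0, 0.0, 1.0]] [[0.954, 0.288, 0.088, 0.595], [-0.301, 0.912, 0.278, 0.049], [-0.0, -0.291, 0.957, 0.309], [0.0, 0.0, 0.0, 1.0]]
tcp [[278.04360792 239.14149064]]
```

View pics/g.png

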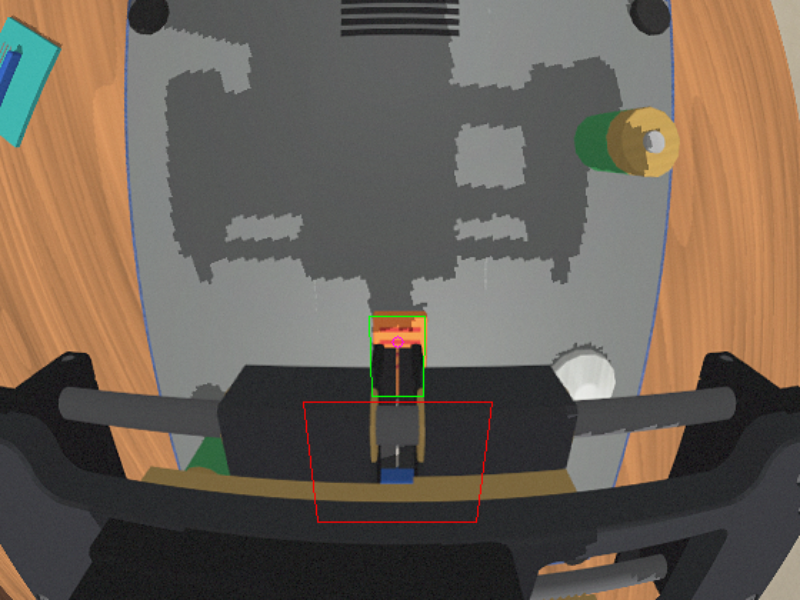

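>>> {"name": "send_rows", "arguments": {
  "moves": [
    [[0,0,0,0,0,0.1,-1],[0,0,0,0,0,0.1,-1],[0,0,0,0,0,0.1,-1],[0,0,0,0,0,0,-1],[0,0,0,0,0,0,-1]]
  ]
}}

```text
time_s: 3.55
position: [0.571, -0.028, 0.1158]
tcp_rot: [[0.302, 0.953, -0.0], [0.953, -0.302, 0.0], [-0.0, -0.0, -1.0]]
force: [0.4, 0.9, -0.4]
opening: 0.005
```

>>> {"name": "send_rows", "arguments": {
  "moves": [
    [[0,0,0,0,0,0.1,-1],[0,0,0,0,0,0.1,-1],[0,0,0,0,0,0.1,-1],[0,0,0,0,0,0,-1],[0,0,0,0,0,0,-1]]
  ]
}}

```text
time_s: 4.05
position: [0.571, -0.028, 0.1128]
tcp_rot: [[0.302, 0.953, -0.0], [0.953, -0.302, 0.0], [0.0, -0.0, -1.0]]
force: [0.1, -0.2, 0.6]
opening: 0.003
```

>>> {"name": "send_rows", "arguments": {
  "moves": [
    [[0,0,0,0,0,0.1,-1],[0,0,0,0,0,0.1,-1],[0,0,0,0,0,0.1,-1],[0,0,0,0,0,0,-1],[0,0,0,0,0,0,-1]]
  ]
}}

```text
time_s: 4.55
position: [0.571, -0.028, 0.1098]
tcp_rot: [[0.302, 0.953, -0.0], [0.953, -0.302, 0.0], [-0.0, -0.0, -1.0]]
force: [0.3, -0.3, -0.9]
opening: 0.003
```

>>> {"name": "send_rows", "arguments": {
  "moves": [
    [[0,0,0,0,0,0.1,-1],[0,0,0,0,0,0.1,-1],[0,0,0,0,0,0.1,-1],[0,0,0,0,0,0,-1],[0,0,0,0,0,0,-1]]
  ]
}}

```text
time_s: 5.05
position: [0.571, -0.028, 0.1068]
tcp_rot: [[0.302, 0.953, -0.0], [0.953, -0.302, 0.0], [-0.0, -0.0, -1.0]]
force: [-0.4, 0.7, 0.8]
opening: 0.003
```

```bash
python3 rel.py; python3 - <<'E'
from rig import capture
import cv2,numpy as np
w=capture('side');w=cv2.resize(w[150:210,235:300],None,fx=6,fy=6,interpolation=cv2.INTER_CUBIC);u=cv2.resize(capture('wrist')[190:340,185:375],None,fx=2,fy=2)
cv2.imwrite('pics/i.png',np.hstack([cv2.convertScaleAbs(cv2.copyMakeBorder(x,0,360-x.shape[0],0,0,0) if x.shape[0]<360 else x[:360],alpha=1.5) for x in (w,u)]))
E
```

```text
t 5.05 player-frame tcp mm [  0.3  -0.4 106.8] force [-0.6  0.6  0.8] open 0.0
turn deg (tool) [-0.01  0.   -0.  ]
```

View pics/i.png

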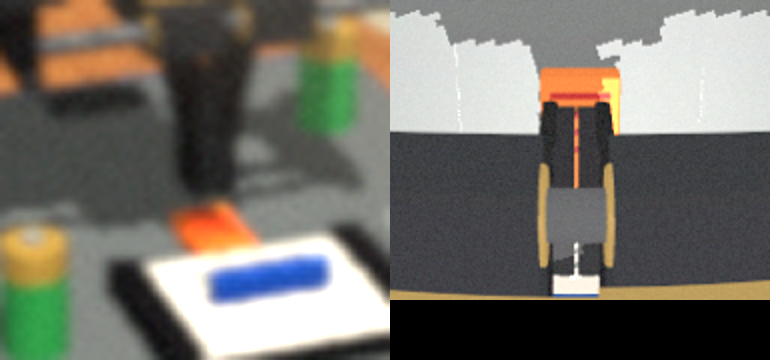

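>>> {"name": "send_rows", "arguments": {
  "moves": [
    [[0,0,0,0,0,0.1,-1],[0,0,0,0,0,0.1,-1],[0,0,0,0,0,0.1,-1],[0,0,0,0,0,0.1,-1],[0,0,0,0,0,0,-1]]
  ]
}}

```text
time_s: 5.65
position: [0.5708, -0.0279, 0.1026]
tcp_rot: [[0.302, 0.953, -0.0], [0.953, -0.302, 0.0], [-0.0, -0.0, -1.0]]
force: [-1.0, 0.1, 0.4]
opening: 0.001
```

>>> {"name": "send_rows", "arguments": {
  "moves": [
    [[0,0,0,0,0,0.1,-1],[0,0,0,0,0,0.1,-1],[0,0,0,0,0,0,-1],[0,0,0,0,0,0,-1],[0,0,0,0,0,0,-1]]
  ]
}}

```text
time_s: 6.15
position: [0.571, -0.028, 0.1009]
tcp_rot: [[0.302, 0.953, 0.0], [0.953, -0.302, -0.0], [-0.0, 0.0, -1.0]]
force: [-0.3, -1.1, 0.2]
opening: 0.008
```

>>> {"name": "send_rows", "arguments": {
  "moves": [
    [[0,0,0,0,0,0.1,-1],[0,0,0,0,0,0.1,-1],[0,0,0,0,0,0,-1],[0,0,0,0,0,0,-1],[0,0,0,0,0,0,-1]]
  ]
}}

```text
time_s: 6.65
position: [0.571, -0.028, 0.0988]
tcp_rot: [[0.302, 0.953, -0.0], [0.953, -0.302, 0.0], [0.0, -0.0, -1.0]]
force: [0.2, -0.4, -0.5]
opening: 0.006
```

>>> {"name": "send_rows", "arguments": {
  "moves": [
    [[0,0,0,0,0,0.1,-1],[0,0,0,0,0,0.1,-1],[0,0,0,0,0,0,-1],[0,0,0,0,0,0,-1],[0,0,0,0,0,0,-1]]
  ]
}}

```text
time_s: 7.15
position: [0.571, -0.028, 0.0968]
tcp_rot: [[0.302, 0.953, 0.0], [0.953, -0.302, -0.0], [0.0, 0.0, -1.0]]
force: [-0.4, -0.3, -0.2]
opening: 0.002
```

```bash
python3 - <<'E'
from rig import capture
import cv2,numpy as np
w=capture('side');cv2.imwrite('pics/k_side.png',w);u=capture('wrist');cv2.imwrite('pics/k_wr.png',u)
w=cv2.resize(w[150:210,240:300],None,fx=6,fy=6,interpolation=cv2.INTER_CUBIC);u=cv2.resize(u[200:320,200:350],None,fx=3,fy=3)
cv2.imwrite('pics/k.png',np.hstack([cv2.convertScaleAbs(x,alpha=1.5) for x in (w,u)]))
E
```

```text
(no output)
```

View pics/k.png

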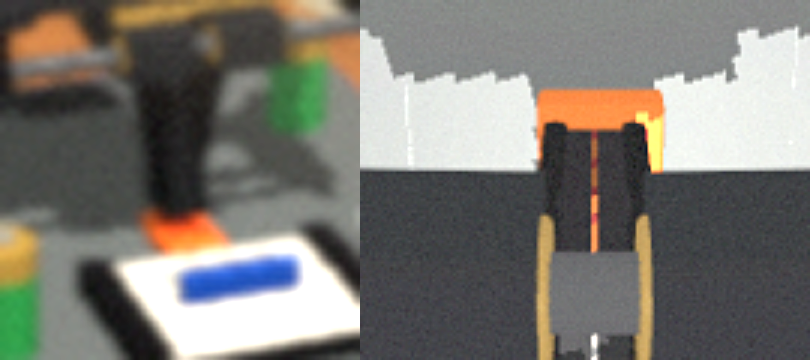

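The side view now shows the tips just meeting the tab's image (178,215), and the wrist view shows them inside the tab outline. The real tips are therefore about 22 mm behind the reported TCP. I continue slowly until there is contact force.

>>> {"name": "send_rows", "arguments": {
  "moves": [
    [[0,0,0,0,0,0.1,-1],[0,0,0,0,0,0.1,-1],[0,0,0,0,0,0,-1],[0,0,0,0,0,0,-1],[0,0,0,0,0,0,-1]]
  ]
}}

```text
time_s: 7.75
position: [0.571, -0.028, 0.0949]
tcp_rot: [[0.302, 0.953, 0.0], [0.953, -0.302, 0.0], [0.0, 0.0, -1.0]]
force: [0.5, 0.6, 0.3]
opening: 0.007
```

>>> {"name": "send_rows", "arguments": {
  "moves": [
    [[0,0,0,0,0,0.1,-1],[0,0,0,0,0,0.1,-1],[0,0,0,0,0,0,-1],[0,0,0,0,0,0,-1],[0,0,0,0,0,0,-1]]
  ]
}}

```text
time_s: 8.25
position: [0.571, -0.028, 0.0928]
tcp_rot: [[0.302, 0.953, 0.0], [0.953, -0.302, -0.0], [-0.0, 0.0, -1.0]]
force: [-0.6, -0.1, -1.2]
opening: 0.006
```

>>> {"name": "send_rows", "arguments": {
  "moves": [
    [[0,0,0,0,0,0.1,-1],[0,0,0,0,0,0.1,-1],[0,0,0,0,0,0,-1],[0,0,0,0,0,0,-1],[0,0,0,0,0,0,-1]]
  ]
}}

```text
time_s: 8.75
position: [0.5709, -0.028, 0.0908]
tcp_rot: [[0.302, 0.953, -0.0], [0.953, -0.302, 0.0], [-0.0, -0.0, -1.0]]
force: [-0.6, 0.0, -0.1]
opening: 0.009
```

>>> {"name": "send_rows", "arguments": {
  "moves": [
    [[0,0,0,0,0,0.1,-1],[0,0,0,0,0,0.1,-1],[0,0,0,0,0,0,-1],[0,0,0,0,0,0,-1],[0,0,0,0,0,0,-1]]
  ]
}}

```text
time_s: 9.25
position: [0.571, -0.028, 0.089]
tcp_rot: [[0.302, 0.953, 0.0], [0.953, -0.302, -0.0], [-0.0, 0.0, -1.0]]
force: [-1.0, -0.4, 3.7]
opening: 0.002
```

>>> {"name": "send_rows", "arguments": {
  "moves": [
    [[0,0,0,0,0,0.15,-1],[0,0,0,0,0,0.15,-1],[0,0,0,0,0,0.1,-1],[0,0,0,0,0,0,-1],[0,0,0,0,0,0,-1]]
  ]
}}

```text
time_s: 9.75
position: [0.571, -0.028, 0.0846]
tcp_rot: [[0.302, 0.953, -0.0], [0.953, -0.302, 0.0], [0.0, -0.0, -1.0]]
force: [0.0, -0.5, -0.2]
opening: 0.003
```

>>> {"name": "send_rows", "arguments": {
  "moves": [
    [[0,0,0,0,0,0.1,-1],[0,0,0,0,0,0.1,-1],[0,0,0,0,0,0,-1],[0,0,0,0,0,0,-1],[0,0,0,0,0,0,-1]]
  ]
}}

```text
time_s: 10.25
position: [0.5711, -0.028, 0.0836]
tcp_rot: [[0.302, 0.953, 0.0], [0.953, -0.302, -0.0], [-0.0, 0.0, -1.0]]
force: [-2.4, 0.1, 7.8]
opening: 0.007
```

>>> {"name": "send_rows", "arguments": {
  "moves": [
    [[0,0,0,0,0,0.1,-1],[0,0,0,0,0,0,-1],[0,0,0,0,0,0,-1],[0,0,0,0,0,0,-1],[0,0,0,0,0,0,-1]]
  ]
}}

```text
time_s: 10.75
position: [0.5711, -0.028, 0.0835]
tcp_rot: [[0.302, 0.953, 0.001], [0.953, -0.302, -0.0], [-0.0, 0.001, -1.0]]
force: [-3.5, 0.1, 12.2]
opening: 0.004
```

```bash
python3 rel.py; python3 - <<'E'
from rig import capture
import cv2,numpy as np
w=capture('side');cv2.imwrite('pics/l_side.png',w);u=capture('wrist')
w=cv2.resize(w[150:210,240:300],None,fx=6,fy=6,interpolation=cv2.INTER_CUBIC);u=cv2.resize(u[200:320,200:350],None,fx=3,fy=3)
cv2.imwrite('pics/l.png',np.hstack([cv2.convertScaleAbs(x,alpha=1.5) for x in (w,u)]))
E
```

```text
t 10.75 player-frame tcp mm [ 0.4 -0.4 83.5] force [-3.3 -1.  12.2] open 0.0
turn deg (tool) [0.04 0.   0.01]
```

View pics/l.png

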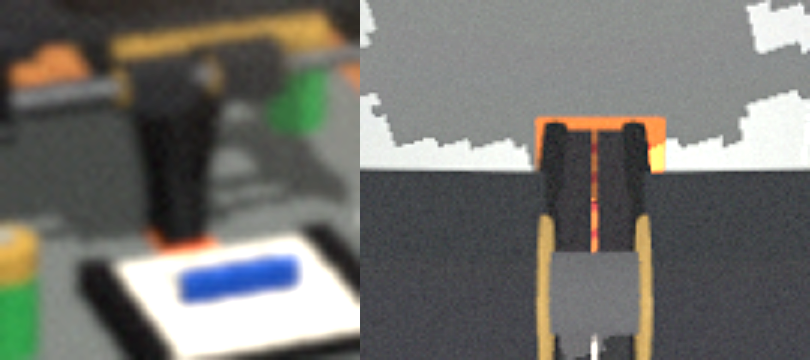

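The tab is at its stop. Force rose from 8 to 12 N with no further motion at a TCP reading of 0.0835, and the side view (185,240) shows it flush. The real tip is therefore about 27.5 mm behind the reported TCP. The wide gripper body would pass close over cell_a during the push, so I lift and turn 90° to lay it along the player's y.

>>> {"name": "send_rows", "arguments": {
  "moves": [
    [[0,0,0,0,0,-1.5,-1],[0,0,0,0,0,-2.5,-1],[0,0,8.5,0,0,-1,-1],[0,0,8.5,0,0,0,-1],[0,0,8.5,0,0,0,-1]]
  ]
}}

```text
time_s: 11.35
position: [0.5713, -0.0281, 0.1321]
tcp_rot: [[0.687, 0.726, 0.001], [0.726, -0.687, -0.0], [0.001, 0.001, -1.0]]
force: [-0.5, -0.3, 0.3]
opening: 0.001
```

>>> {"name": "send_rows", "arguments": {
  "moves": [
    [[0,0,8.5,0,0,0,-1],[0,0,8.5,0,0,0,-1],[0,0,8.5,0,0,0,-1],[0,0,8.5,0,0,0,-1],[0,0,8.5,0,0,0,-1]]
  ]
}}

```text
time_s: 11.85
position: [0.5709, -0.0279, 0.1313]
tcp_rot: [[0.997, 0.071, -0.0], [0.071, -0.997, 0.0], [-0.0, -0.0, -1.0]]
force: [-0.3, 0.2, 0.8]
opening: 0.008
```

>>> {"name": "send_rows", "arguments": {
  "moves": [
    [[0,0,8.5,0,0,0,-1],[0,0,8.5,0,0,0,-1],[0,0,5,0,0,0,-1],[0,0,0,0,4,0,-1],[0,0,0,0,4,0,-1]]
  ]
}}

```text
time_s: 12.35
position: [0.5468, -0.1041, 0.1314]
tcp_rot: [[0.954, -0.299, 0.0], [-0.299, -0.954, -0.0], [0.0, 0.0, -1.0]]
force: [0.5, -0.6, -0.1]
opening: 0.002
```

```bash
sed -i 's/\[\[0,g,0\],\[g,0,0\],\[0,0,-1\]\]/[[g,0,0],[0,-g,0],[0,0,-1]]/' rel.py; python3 rel.py 0 -97 96
```

```text
t 12.35 player-frame tcp mm [  0.2 -80.3 131.4] force [ 0.6 -0.4 -0.1] open 0.0
turn deg (tool) [ 0.   -0.01  0.18]
shift before turn cm [-0.03  1.67  3.54] ; in goal axes [-0.02  1.67  3.54] joints [-22.3  29.8  95.6  -0.   54.6  85.1]
```

>>> {"name": "send_rows", "arguments": {
  "moves": [
    [[0,0,0,0,1.7,0,-1],[0,0,0,0,0,1.5,-1],[0,0,0,0,0,1.5,-1],[0,0,0,0,0,0.5,-1],[0,0,0,0,0,0,-1]]
  ]
}}

```text
time_s: 12.85
position: [0.541, -0.1201, 0.0958]
tcp_rot: [[0.953, -0.302, -0.002], [-0.302, -0.953, 0.001], [-0.002, -0.0, -1.0]]
force: [1.2, 0.3, -0.7]
opening: 0.005
```

```bash
python3 rel.py 0 -97 95.5; python3 - <<'E'
from rig import capture
import cv2,numpy as np
w=capture('side');u=capture('wrist');s=capture('scene');
w=cv2.resize(w[150:240,225:325],None,fx=4,fy=4,interpolation=cv2.INTER_CUBIC);s=cv2.resize(s[160:250,260:360],None,fx=4,fy=4,interpolation=cv2.INTER_CUBIC);cv2.imwrite('pics/m.png',np.hstack([cv2.convertScaleAbs(x,alpha=1.5) for x in (w,s)]))
E
```

```text
t 12.85 player-frame tcp mm [ -0.5 -97.3  95.8] force [ 1.1  0.7 -0.7] open 0.0
turn deg (tool) [-0.02  0.13  0.  ]
shift before turn cm [ 0.05 -0.03  0.03] ; in goal axes [ 0.05 -0.03  0.03] joints [-24.1  32.7  97.4   0.   50.   83.5]
```

View pics/m.png

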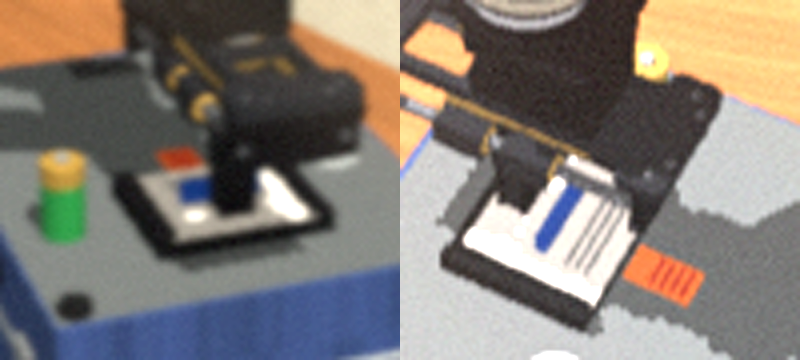

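Both views show the fingers over the plate behind the blue ridge, and the tab down. Pushing now, first a short probe.

>>> {"name": "send_rows", "arguments": {
  "moves": [
    [[0,0,0,0,-0.4,0,-1],[0,0,0,0,-0.4,0,-1],[0,0,0,0,-0.4,0,-1],[0,0,0,0,-0.4,0,-1],[0,0,0,0,-0.4,0,-1]]
  ]
}}

```text
time_s: 13.5
position: [0.548, -0.1011, 0.0971]
tcp_rot: [[0.953, -0.302, 0.0], [-0.302, -0.953, -0.0], [0.0, 0.0, -1.0]]
force: [-0.3, -1.0, 0.9]
opening: 0.004
```

>>> {"name": "send_rows", "arguments": {
  "moves": [
    [[0,0,0,0,-0.6,0,-1],[0,0,0,0,-0.6,0,-1],[0,0,0,0,-0.6,0,-1],[0,0,0,0,-0.6,0,-1],[0,0,0,0,-0.6,0,-1]]
  ]
}}

```text
time_s: 14.0
position: [0.5569, -0.0723, 0.0968]
tcp_rot: [[0.953, -0.302, -0.0], [-0.302, -0.953, -0.0], [-0.0, 0.0, -1.0]]
force: [0.3, -0.1, 0.1]
opening: 0.007
```

```bash
python3 rel.py; python3 - <<'E'
from rig import capture,spot_in
for c in('side','scene'):
  capture(c);print([(round(d['p'],2),d['location'].round(3) if hasattr(d['location'],'round') else d['location']) for d in spot_in(c,'cover')][:5])
E
```

```text
t 14.0 player-frame tcp mm [  0.3 -46.9  96.8] force [0.4 0.  0.1] open 0.01
turn deg (tool) [0.   0.01 0.01]
[(0.87, [0.3105, 0.2251, 0.0018]), (0.76, [0.7654, -0.3886, 0.0096]), (0.6, [0.5512, -0.0749, 0.1167]), (0.56, [0.2774, -0.2617, 0.0104])]
[(0.97, [0.2878, -0.2527, 0.0128]), (0.91, [0.4742, -0.3183, 0.006]), (0.81, [0.3189, 0.2379, 0.0082]), (0.57, [0.7648, -0.3826, 0.007])]
```

>>> {"name": "send_rows", "arguments": {
  "moves": [
    [[0,0,0,0,-0.7,0.1,-1],[0,0,0,0,-0.7,0,-1],[0,0,0,0,-0.7,0,-1],[0,0,0,0,-0.7,0,-1],[0,0,0,0,-0.7,0,-1]]
  ]
}}

```text
time_s: 14.7
position: [0.5675, -0.0386, 0.0958]
tcp_rot: [[0.953, -0.302, -0.0], [-0.302, -0.953, 0.0], [-0.0, -0.0, -1.0]]
force: [-0.4, -0.4, -0.6]
opening: 0.006
```

```bash
python3 rel.py; python3 - <<'E'
from rig import capture
import cv2,numpy as np
w=capture('side');s=capture('scene');
w=cv2.resize(w[140:230,225:325],None,fx=4,fy=4,interpolation=cv2.INTER_CUBIC);s=cv2.resize(s[160:250,270:370],None,fx=4,fy=4,interpolation=cv2.INTER_CUBIC);cv2.imwrite('pics/n.png',np.hstack([cv2.convertScaleAbs(x,alpha=1.5) for x in (w,s)]))
E
```

```text
t 14.7 player-frame tcp mm [  0.1 -11.5  95.8] force [-0.2 -0.5 -0.6] open 0.01
turn deg (tool) [-0.01  0.01  0.01]
```

View pics/n.png

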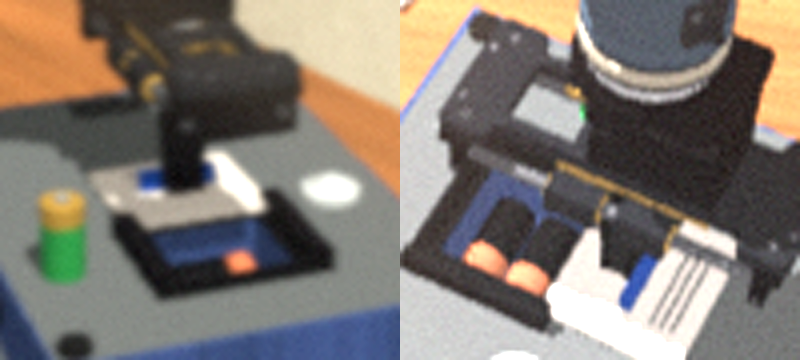

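The cover slides straight along, the bay is opening with its batteries visible, and the cover is over the tab. I continue the push until it is past the tab.

>>> {"name": "send_rows", "arguments": {
  "moves": [
    [[0,0,0,0,-0.7,0,-1],[0,0,0,0,-0.7,0,-1],[0,0,0,0,-0.7,0,-1],[0,0,0,0,-0.7,0,-1],[0,0,0,0,-0.7,0,-1]]
  ]
}}

```text
time_s: 15.3
position: [0.5781, -0.0054, 0.0958]
tcp_rot: [[0.953, -0.302, -0.0], [-0.302, -0.953, 0.0], [-0.0, -0.0, -1.0]]
force: [0.5, 0.1, -0.1]
opening: 0.005
```

>>> {"name": "send_rows", "arguments": {
  "moves": [
    [[0,0,0,0,-0.7,0,-1],[0,0,0,0,-0.7,0,-1],[0,0,0,0,-0.7,0,-1],[0,0,0,0,-0.7,0,-1],[0,0,0,0,-0.7,0,-1]]
  ]
}}

```text
time_s: 15.8
position: [0.5887, 0.0279, 0.0958]
tcp_rot: [[0.953, -0.302, -0.0], [-0.302, -0.953, -0.0], [-0.0, 0.0, -1.0]]
force: [-0.2, -0.2, 0.6]
opening: 0.006
```

```bash
cat > chk.py <<'E'
from h import *
from rig import capture,spot_in,camera_model,regions_of
v=np.load('v.npy')
c,n=np.cos(v[2]),np.sin(v[2]);M=np.array([[c,-n,0],[n,c,0],[0,0,1]])
S={k:camera_model(k) for k in('side','scene')}
for k in S:
  im=capture(k);cv2.imwrite('pics/z_%s.png'%k,im)
  for t in('cover','cell_a','adaptor'):
    for d in spot_in(k,t):
      q=M.T@(np.array(d['location'])-[v[0],v[1],0])*1000
      if abs(q[0])<140 and abs(q[1])<180: print(k,t,round(d['p'],2),q.round(0))
  # white plate mask extremes back-projected to z=.116
  cm=S[k];wm=((im.min(2)>150)&(im.max(2).astype(int)-im.min(2)<45)).astype(np.uint8)
  ys,xs=np.nonzero(wm);K=cm['camera_matrix']
  r=np.c_[(xs-K[0,2])/K[0,0],-(ys-K[1,2])/K[1,1],-np.ones(len(xs))]@cm['pose'][:3,:3].T;o=cm['pose'][:3,3]
  P=o+r*((.116-o[2])/r[:,2])[:,None];Q=((P-[v[0],v[1],0])@M)*1000
  Q=Q[(abs(Q[:,0])<62)&(abs(Q[:,1])<165)];print(k,'white pts',len(Q),'x',np.percentile(Q[:,0],[1,50,99]).round(0),'y',np.percentile(Q[:,1],[1,50,99]).round(0))
  R_=cv2.minAreaRect(Q[:,:2].astype(np.float32));print('rect',np.round(R_[0],0),np.round(R_[1],0),round(R_[2],1))
E
python3 rel.py; python3 chk.py
```

```text
t 15.8 player-frame tcp mm [ 0.3 58.2 95.8] force [-0.1 -0.3  0.6] open 0.01
turn deg (tool) [0. 0. 0.]
side cover 0.78 [ -6.  56. 115.]
side cell_a 0.6 [ 91.  80. 138.]
side cell_a 0.55 [-97. -84. 142.]
side adaptor 0.4 [ 91. -39. 118.]
side white pts 77 x [24. 35. 42.] y [ 27.  61. 105.]
rect [33. 66.] [79. 19.] 89.1
scene cover 0.92 [ 16.  78. 120.]
scene cell_a 0.67 [ 97.  97. 154.]
scene cell_a 0.59 [  1. -10. 112.]
scene cell_a 0.44 [-84. -70. 158.]
scene adaptor 0.59 [ 99. -29. 117.]
scene white pts 754 x [-41.  26.  49.] y [ 33.  78. 112.]
rect [ 3. 71.] [93. 82.] 0.5
```

The cover rectangle is at about (0, 72), straight, with its rear edge at y ≈ 32, past the tab end. I back off the ridge and lift away.

>>> {"name": "send_rows", "arguments": {
  "moves": [
    [[0,0,0,0,0.5,0,-1],[0,0,0,0,0.5,0,-1],[0,0,0,0,0,-2,-1],[0,0,0,0,0,-4,-1],[0,0,0,0,0,-4,-1]]
  ]
}}

```text
time_s: 16.7
position: [0.5845, 0.0172, 0.1961]
tcp_rot: [[0.953, -0.303, -0.003], [-0.303, -0.953, 0.0], [-0.003, 0.0, -1.0]]
force: [1.2, -0.9, 0.2]
opening: 0.005
```

>>> {"name": "send_rows", "arguments": {
  "moves": [
    [[0,0,0,-4,2,-3,-1],[0,0,0,-4,2,-2,-1],[0,0,0,-3,0,0,-1],[0,0,0,0,0,0,-1],[0,0,0,0,0,0,-1]]
  ]
}}

```text
time_s: 17.2
position: [0.4716, 0.013, 0.2442]
tcp_rot: [[0.953, -0.302, 0.002], [-0.302, -0.953, -0.0], [0.002, -0.0, -1.0]]
force: [0.8, -0.1, 1.1]
opening: 0.008
```

```bash
python3 rel.py; python3 chk.py
```

```text
t 17.2 player-frame tcp mm [-106.8    8.7  244.2] force [0.8 0.1 1.1] open 0.01
turn deg (tool) [-0.01 -0.09 -0.03]
side cover 0.57 [ -1.  60. 113.]
side cell_a 0.6 [ 86.  81. 142.]
side cell_a 0.49 [-96. -82. 139.]
side adaptor 0.45 [ 92. -36. 116.]
side white pts 367 x [-46.  -6.  42.] y [ 24.  55. 107.]
rect [-2. 66.] [85. 89.] 89.6
scene cover 0.68 [  4.  74. 120.]
scene cell_a 0.66 [-83. -65. 149.]
scene cell_a 0.51 [ 96.  96. 154.]
scene adaptor 0.81 [ 95. -29. 118.]
scene white pts 1382 x [-45.   4.  48.] y [ 32.  73. 112.]
rect [ 2. 72.] [82. 95.] 89.8
```

```bash
python3 -c "
from rig import bot;print(bot.hand_in())"
```

```text
the job is handed in; nothing more can be done
None
```

I pressed the orange tab in to its stop, pushed the cover by its ridge off its seat, and handed the job in at about 17 s. The robot was clear of everything by then.

- **Tab:** pressed until the force rose to about 12 N with no further motion. The real fingertips turned out to sit about 27 mm behind the reported tool point, so I found contact by force and pictures.
- **Cover:** it slid straight over the tab with no force above sensor noise. In the scene view it now lies square, centred at about x 2, y 72 mm in the player's frame. Its rear edge is at y ≈ 32 mm, past both the seat (-30) and the tab (+12). I could not measure directly that it lies flat, but its outline fits a plate lying level.
- **Bystanders:** both batteries and the adaptor were still where they started, within the detectors' scatter. I did not check the mug again, but the arm never went near it.
- **Disagreement:** the side view put the cover 5 to 8 mm less far along y than the scene view. It showed a similar offset on the bystanders, and the bay is uncovered by either reading.

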